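# Lock the dental cast in the bracket fixture

## Robot

A 6-joint arm with a two-finger parallel gripper is mounted at the origin on the work surface. World frame = base frame: x ahead of the robot, y to its left, z up, the work surface at z = 0. Lengths are in mm, angles in rad, forces in N, time in s.
With the tool pointing down it reaches from about 275 to 750 mm from the base axis. Payload 10.2 kg.
Tool frame: the origin (TCP) lies at the very end of the fingers, on their centre line; the grasp point (between the pads) lies 19 mm behind it; y points along the fingers, x is the direction in which the jaws open and shut, and the axes are right-handed (so a half turn about y gives the same grasp; the last joint's range is limited). The gripper opens to 85 mm and grips with 20 to 120 N. Pads are 22 mm wide; open, the fingers measure 114 mm over their backs; the gripper's body (76 mm by 85 mm) begins 54 mm behind the grasp point. The pads swing forward as they close: fully open they stand 13 mm farther back than shut.
Start: joints at [-1.399, 0.313, 1.498, -0, 1.331, -0.223], TCP at [201.915, -484.625, 231.294] pointing down, gripper open.
Joint ranges: [-2.94, 2.94], [-0.97, 2.17], [0.19, 2.56], [-1.23, 4.37], [0.02, 3.11], [-2.88, 2.88]. Speed limits (rad/s): [2.39, 2.39, 3.01, 3.14, 3.14, 3.14].

## Interface

Orientations are given as a unit quaternion [x, y, z, w].
In Python, from station import robot, cams, workorder gives the robot as it stands. The module is installed in compiled form; this text tells all that it offers.
- The arm moves only by the tool apply_moves, never from a script. Its argument "targets" is a list that holds one entry, the list of rows, each a list of 5 numbers: the shift along the world's x, y, z in cm, then the turn about the world's z in degrees, then the gripper command: -1 is fully open, 1 is shut, values between are in proportion. In form: [[[x, y, z, turn, hand], ...]]. A call has 1 to 5 rows; each row is the pose to reach, as a shift and turn from the pose commanded when the call began; what a row does not reach only later rows make up. A row lasts 1/8 s, in which the tool goes at most 62.5 mm and 10.7 degrees, less where a joint would pass 70% of its speed; a pose out of reach is approached as far as the arm can. A call with a gripper value outside its range is refused whole. The fingers move at their own pace and stop on an object; "newtons" is the grip in N (left out, the last holds). Time passes only in rows, so rows that repeat a pose let the fingers close. It gives the time, the measured TCP pose, the force and the opening at its end, in the units of the state.
- robot.observe(): the state, without advancing time (a new reading comes with each control period).
- cams.camera(name): name is "scene" or "top" or "wrist"; returns the picture (480x640x3 uint8, blue, green, red); there is no depth.
- cams.camera_model(name): a dict with "camera_matrix" (3x3 intrinsics, pixels), "xyz" and "orientation" of the camera in the world. Camera axes: x right, y down, z forward; pixel columns grow to the right and rows downward; lengths in mm; the calibration is good to about 2 mm. A picture is of the moment at which its call begins: read the wrist's pose just before it. camera_model takes no time and is no camera call; for the wrist camera it gives the pose at the moment of the call.
- workorder.finish_job(): hands the job in, once; it reports no verdict.
The state is a dict: "time": time; "joint_positions": joint angles; "joint_velocities": joint speeds; "tau": joint torques, N m; "position": TCP position; "tcp_rot": TCP orientation; "force": force on the tool from outside, world axes, zero at the start; "wrist_torque": the same for the moment, N m; "opening": opening from 0.0 (shut) to 1.0 (fully open).
Only numpy, scipy, OpenCV 4.12 (cv2) and the standard library are available. Lean on these libraries where they do the work, as an engineer would, in place of code of your own. Each camera call takes 0.05 s, during which the arm holds its last target.

## Task

With the fingertips, push the plaster dental cast along its channel until it sits fully home against the end stop, and then push the clamp's handle over, past its dead point, until it snaps down and its foot locks onto the cast. Only push: do not lift or carry anything, and leave the plier stand, the height gauge, the jar and the mouth prop where they are.

Things in the scene. Friction and masses are not known exactly. Their poses are not given: they have to be found in the camera images.
- fixture: Black fixture plate, 12 mm thick, screwed to the counter. Origin at counter level straight below the cast's centre when home; +z up, +y along the channel towards the end stop, -x towards the clamp. Spans x -103 to +37, y -113 to +59 mm. Its top (z 12 mm) is the channel bed, between two rails along y, 62 mm apart, tops at z 19 mm, outer faces at x -37 and +37 mm. The channel's -y end is open.
- stop_face (a point): Middle of the end stop's face, at x 0, y +36, z 24 mm in the fixture's frame: a bar 74 mm wide across the channel's +y end, 10 mm thick, top at z 33 mm.
- cast: Plaster dental cast, about 0.18 kg, loose in the channel: block 58 (x) x 72 (y) x 26 mm high, with an arch of teeth on top up to 39 mm above its underside and open towards the clamp. Origin at the centre of its underside, axes parallel to the fixture's. Starts 25 to 55 mm short of the end stop; home, it lies at x 0, y 0, z 12 mm in the fixture's frame. Slides with 1 to 3 N.
- lever (a joint): Lean of the clamp's handle from upright, rad, about the fixture's y axis. Open: -0.48, leaning away from the cast, on its stop. Dead point: upright, 0 (within 0.05); short of it a spring throws the handle back open, past it the spring snaps it on by itself until the foot presses on the cast at about +0.61 (locked, about 7 N). Stop with no cast under it: +0.70. Pushing it near the tip takes about 5 to 10 N.
- pivot (a point): The lever's hinge, at x -58, y 0, z 50 mm in the fixture's frame; axes as the fixture's. The handle, steel with a black rubber grip 12 to 17 mm thick, runs 70 mm from it to the tip. The steel cheeks that carry it are 28 mm wide over all along y, x -77 to -43 mm, and reach z 58 mm.
- handle_tip (a point): Rounded tip of the handle, 70 mm from the pivot. Open, it is about 112 mm above the counter and 32 mm from the pivot towards fixture -x. It swings in the vertical plane fixture y = 0, towards +x to lock.
- foot: Foot of the clamp: a slightly swivelling 15 mm rubber disc at the end of the lever's 48 mm arm, its face 12 mm below the arm's centre line. Origin on the arm, 48 mm from the pivot. Open, the arm stands up steeply (top about 100 mm above the counter); locked, it is level and the disc presses on the flat middle of the cast within the arch of teeth.
- plier_stand: Bystander, loose, to be left alone: black slotted stand holding three steel pliers upright, 130 x 56 mm, 155 mm tall. Origin at the centre of its underside.
- height_gauge: Bystander, loose, to be left alone: stainless bracket height gauge, round foot 44 mm across, 85 mm tall. Origin at the centre of its underside.
- jar: Bystander, loose, to be left alone: squat glass jar with a chrome flip lid, 68 mm across, 57 mm tall. Origin at the centre of its underside.
- mouth_prop: Bystander, loose, to be left alone: small U-shaped teal plastic mouth prop, 52 x 40 mm, 18 mm high. Origin at the centre of its underside.
Not all that is in view belongs to the job. Leave any purple look-alike of the fixture alone.

How it is judged (in metres and radians):
On the way, in this order (a step that is already met when the one before it is completed fails the run):
1. the cast is home against the end stop (within 3 mm) while the lever is still open (y of cast in the frame of fixture between -0.003 and 0.004 m and value of joint lever below -0.2 rad), for 0.2 s.
2. the lever has snapped past its dead point and its foot is pressing on the cast (value of joint lever between 0.5 and 0.675 rad and contact force between foot and cast above 2 N), for 0.2 s.
At the end, for the whole second after the job is handed in: The cast lies flat in the channel within 3 mm of the end stop, the lever leans over it in its locked position (joint 0.50 to 0.675 rad) at rest, and the foot presses on the cast with more than 2 N (all of step 2 and y of cast in the frame of fixture between -0.003 and 0.004 m and z of cast in the frame of fixture below 0.015 m and angle between cast's own z axis and vertical below 0.06 rad and velocity of joint lever below 0.1 rad/s and linear speed of cast below 0.02 m/s); the robot touches nothing.
It fails at once if the cast is lifted more than 8 mm off its bed or tipped (z of cast in the frame of fixture above 0.02 m or angle between cast's own z axis and vertical above 0.25 rad).
It fails at once if the plier stand is moved more than 10 mm or tipped over (distance of plier_stand from where it was at the start of the episode above 0.01 m or angle between plier_stand's own z axis and vertical above 0.3 rad).
It fails at once if the height gauge is moved more than 10 mm or tipped over (distance of height_gauge from where it was at the start of the episode above 0.01 m or angle between height_gauge's own z axis and vertical above 0.3 rad).
It fails at once if the jar is moved more than 10 mm or tipped over (distance of jar from where it was at the start of the episode above 0.01 m or angle between jar's own z axis and vertical above 0.3 rad).
It fails at once if the mouth prop is moved more than 10 mm or tipped over (distance of mouth_prop from where it was at the start of the episode above 0.01 m or angle between mouth_prop's own z axis and vertical above 0.3 rad).
It also fails if it takes over 48 s, if anything falls off the work surface, if the arm or the gripper's body presses on something with over 40 N, if the wrist force passes 120 N, or if a joint passes its speed limit or range.

## Working session

There is one attempt and no reset: what is moved stays moved. The work goes in short steps, Python scripts to look and compute and a tool call to move; the robot and the scene stay as the last step left them, time stands still between calls to the robot, and variables do not carry over. Pictures are saved under pics/ and viewed, and the job is handed in when it is done.

Besides the shell and the picture viewer there is one more tool, called after "Call:" by a JSON object that holds its "op" and its "data". apply_moves: Moves the arm, as the interface text tells. Its arguments: {"type":"object","properties":{"targets":{"type":"array","items":{"type":"array","items":{"type":"array","items":{"type":"number"}}}},"newtons":{"type":"number"}},"required":["targets"]}

```bash
mkdir -p pics; ls; python3 - <<'E'
from station import robot, cams, workorder
import cv2
for n in ["scene","top","wrist"]:
    m=cams.camera_model(n); print(n,m)
    cv2.imwrite(f"pics/{n}0.png",cams.camera(n))
print(robot.observe())
E
```

```text
pics
scene {'camera_matrix': array([[449.76127032,   0.        , 313.55235151],
       [  0.        , 449.76127032, 240.17928097],
       [  0.        ,   0.        ,   1.        ]]), 'xyz': array([1227.77427273,  -82.77477524,  526.83843564]), 'orientation': array([ 0.6668869 ,  0.56222158, -0.31108618, -0.3773515 ])}
top {'camera_matrix': array([[519.37749737,   0.        , 319.60342238],
       [  0.        , 519.37749737, 242.84642118],
       [  0.        ,   0.        ,   1.        ]]), 'xyz': array([437.76536799,  15.51368859, 940.73618436]), 'orientation': array([-0.70264232,  0.70923173, -0.03472316,  0.04558987])}
wrist {'camera_matrix': array([[382.73544447,   0.        , 318.20175287],
       [  0.        , 382.73544447, 238.5339413 ],
       [  0.        ,   0.        ,   1.        ]]), 'xyz': array([ 277.81589297, -451.89279167,  373.59134699]), 'orientation': array([ 0.82070463, -0.54707454, -0.09165097,  0.13694327])}
{'time': 0.15, 'joint_positions': array([-1.39941553e+00,  3.13346516e-01,  1.49825329e+00,  8.98621383e-06,
        1.33098469e+00, -2.23389641e-01]), 'joint_velocities': array([ 0.00033149, -0.00290066, -0.00372831, -0.00078402, -0.00069149,
        0.0006802 ]), 'tau': array([ 9.91408015e-04, -4.12371969e+01, -2.59797013e+01, -2.30868145e-04,
        3.20767947e-03,  7.17281893e-06]), 'position': array([ 201.87640757, -484.43321938,  230.85721048]), 'tcp_rot': array([-0.58808741,  0.39247813, -0.39199974,  0.58860031]), 'force': array([-0.80496382,  2.17726887, -0.54134403]), 'wrist_torque': array([ 0.01928285,  0.00582863, -0.00404626]), 'opening': 0.9994619585990423}
```

View pics/scene0.png

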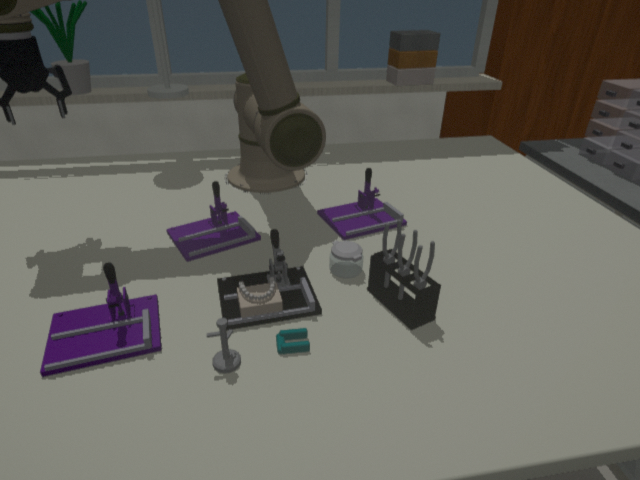

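View pics/top0.png

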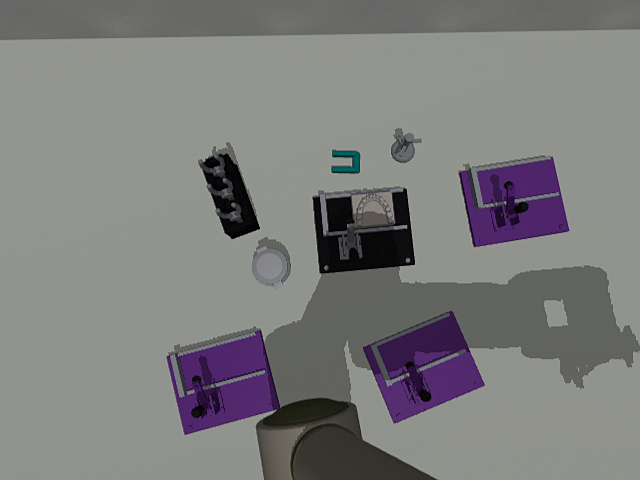

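View pics/wrist0.png

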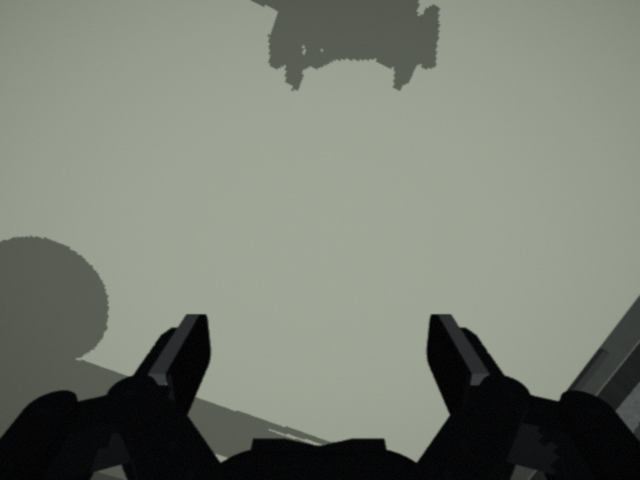

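```bash
cat > h.py <<'E'
import numpy as np, cv2
from scipy.spatial.transform import Rotation as R
from station import robot, cams
def ray(m,uv):
    K=m["camera_matrix"]; d=np.linalg.inv(K)@np.array([uv[0],uv[1],1.]); return np.array(m["xyz"]),R.from_quat(m["orientation"]).as_matrix()@d
def onz(m,uv,z):
    o,d=ray(m,uv); return o+d*(z-o[2])/d[2]
def proj(m,p):
    q=R.from_quat(m["orientation"]).as_matrix().T@(np.array(p)-m["xyz"]); q=m["camera_matrix"]@q; return q[:2]/q[2]
E
python3 - <<'E'
from h import *
im=cv2.imread("pics/top0.png")
c=im[175:285,300:425]; cv2.imwrite("pics/top0z.png",cv2.resize(c,None,fx=6,fy=5.4,interpolation=cv2.INTER_CUBIC) if 0 else cv2.resize(c,None,fx=5,fy=5,interpolation=cv2.INTER_CUBIC))
s=cv2.imread("pics/scene0.png")[215:380,200:330]; cv2.imwrite("pics/scene0z.png",cv2.resize(s,None,fx=3.6,fy=3.6,interpolation=cv2.INTER_CUBIC))
print(R.from_quat(robot.observe()["tcp_rot"]).as_matrix().round(3))
E
```

```text
[[ 0.385 -0.     0.923]
 [-0.923  0.001  0.385]
 [-0.001 -1.     0.   ]]
```

View pics/top0z.png

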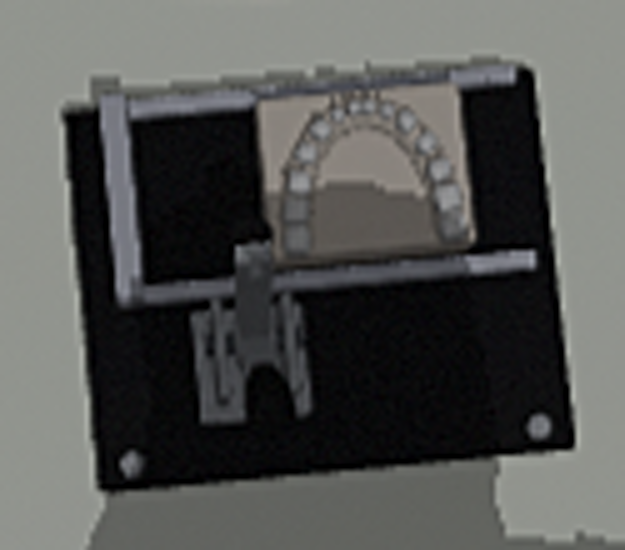

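View pics/scene0z.png

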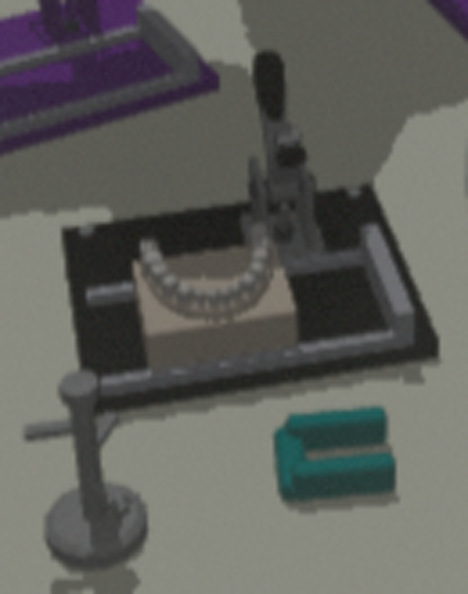

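```bash
cat >> h.py <<'E'
E
python3 - <<'E'
from h import *
m=cams.camera_model("top")
z=lambda u,v:(300+(u+.5)/5-.5,175+(v+.5)/5-.5)
P=np.array([onz(m,z(*q),12)[:2] for q in [(66,108),(528,67),(100,490),(573,447)]])
F=np.array([(37,59),(37,-113),(-103,59),(-103,-113)],float)
pc,fc=P.mean(0),F.mean(0); A,B=F-fc,P-pc
th=np.arctan2((A[:,0]*B[:,1]-A[:,1]*B[:,0]).sum(),(A*B).sum())
Rm=np.array([[np.cos(th),-np.sin(th)],[np.sin(th),np.cos(th)]])
t=pc-Rm@fc
print(P.round(1),th,np.degrees(th),t); print((P-(F@Rm.T+t)).round(1))
np.savez("fix.npz",Rm=Rm,t=t)
# cast top z=38 corners
for q in [(257,97),(272,262),(460,85),(477,245)]:
    print("cast",(Rm.T@(onz(m,z(*q),38)[:2]-t)).round(1))
W=lambda x,y,zz:np.r_[Rm@[x,y]+t,zz]
ms=cams.camera_model("scene")
for n,p in [("tip",(-90,0,112)),("stop",(0,36,33)),("pl",(37,-113,12))]: print(n,W(*p).round(1),proj(ms,W(*p)).round(1),proj(m,W(*p)).round(1))
for n,uv in [("gauge",(403,152)),("gaugetop",(402,135)),("prop",(346,160))]:
    print(n,(Rm.T@(onz(m,uv,85 if 'top' in n else 8)[:2]-t)).round(1))
E
```

```text
[[ 629.4   41. ]
 [ 642.6 -127. ]
 [ 490.3   29.8]
 [ 504.1 -139.3]] 0.08167401679179095 4.679576458050238 [597.25646069 -19.27785889]
[[ 0.  -1.5]
 [-0.8  1.8]
 [ 0.5 -1.3]
 [ 0.3  1. ]]
cast [ 29.2 -10.4]
cast [-29.9  -9.9]
cast [ 26.8 -82.1]
cast [-30.6 -82. ]
tip [507.6 -26.6 112. ] [273.4 228.4] [353.8 257.9]
stop [594.3  16.6  33. ] [304.  288.7] [326.4 213.1]
pl [ 643.4 -128.9   12. ] [222.6 325.1] [406.2 187.6]
gauge [ 104.6 -115.1]
gaugetop [ 112.7 -103.2]
prop [99.5 -9.3]
```

Call:
{"op": "apply_moves", "data": {"targets": [[[5, 4.3, 0, 10, 1], [10, 8.6, 0, 20, 1], [15, 12.9, 0, 30, 1], [20, 17.2, 0, 40, 1], [25, 21.4, 0, 50, 1]]], "newtons": 40}}

```text
time: 0.78
position: [440.5, -279.7, 231.3]
tcp_rot: [0.699, -0.105, 0.105, -0.699]
force: [1.0, -0.1, 0.2]
opening: 0.001
```

Call:
{"op": "apply_moves", "data": {"targets": [[[4, 3.4, 0, 8, 1], [8, 6.7, 0, 16, 1], [12, 10, 0, 22, 1], [16.1, 13.4, 0, 22, 1], [16.1, 13.4, 0, 22, 1]]]}}

```text
time: 1.4
position: [601.7, -144.8, 230.2]
tcp_rot: [-0.706, -0.03, 0.03, 0.707]
force: [-0.9, 0.4, -0.9]
opening: 0.002
```

Call:
{"op": "apply_moves", "data": {"targets": [[[0, 0, 0, 0, 1], [0, 0, 0, 0, 1]]]}}

```text
time: 1.65
position: [599.6, -148.2, 231.4]
tcp_rot: [0.707, 0.028, -0.028, -0.707]
force: [-0.4, -0.1, -0.8]
opening: -0.002
```

```bash
python3 - <<'E'
from h import *
o=robot.observe(); print(o["position"],R.from_quat(o["tcp_rot"]).as_matrix().round(3)); d=np.load("fix.npz"); print(d["Rm"].T@(o["position"][:2]-d["t"]))
cv2.imwrite("pics/s1.png",cams.camera("scene"));cv2.imwrite("pics/w1.png",cams.camera("wrist"))
E
```

```text
[ 599.61579939 -148.21836579  231.43468505] [[ 0.997 -0.    -0.079]
 [ 0.079 -0.     0.997]
 [-0.    -1.    -0.   ]]
[  -8.16791091 -128.70317023]
```

View pics.

View pics/s1.png

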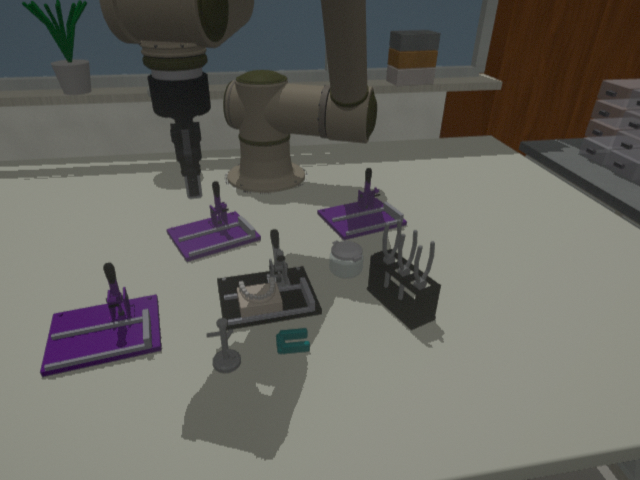

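View pics/w1.png

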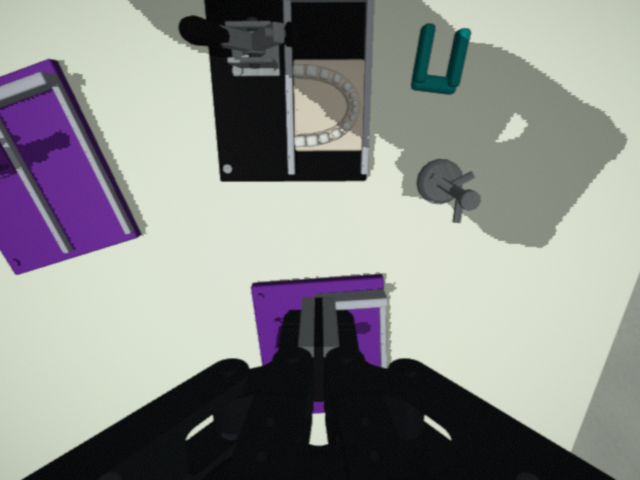

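```bash
python3 - <<'E'
from h import *
o=robot.observe(); d=np.load("fix.npz"); Rm,t=d["Rm"],d["t"]
W=lambda x,y,zz:np.r_[Rm@[x,y]+t,zz]
mw=cams.camera_model("wrist");ms=cams.camera_model("scene")
print(mw["xyz"],R.from_quat(mw["orientation"]).as_matrix().round(2))
for n,p in [("pl+",W(37,-113,12)),("pl-",W(-103,-113,12)),("castc",W(29,-82,38)),("castc-",W(-29,-82,38)),("tip",W(-90,0,112)),("tcp",o["position"]),("gnd",np.r_[o["position"][:2],0])]: print(n,proj(mw,p).round(1),proj(ms,p).round(1))
print("cast edge",(Rm.T@(onz(mw,(364,150),38)[:2]-t)).round(1),(Rm.T@(onz(mw,(295,151),38)[:2]-t)).round(1),"plate",(Rm.T@(onz(mw,(366,180),12)[:2]-t)).round(1),(Rm.T@(onz(mw,(222,180),12)[:2]-t)).round(1))
E
```

```text
[591.78716419 -64.23298443 374.30767721] [[ 1.    0.08  0.03]
 [ 0.08 -0.94 -0.32]
 [-0.    0.33 -0.95]]
pl+ [367.  182.9] [222.6 325.1]
pl- [220.2 183.2] [216.2 277. ]
castc [362.7 152.9] [239.4 307.1]
castc- [295.5 153. ] [235.6 286.6]
tip [185.8  30.4] [273.4 228.4]
tcp [321.4 316.9] [195.2 195.8]
gnd [319.7 196.3] [212.  314.8]
cast edge [ 30.  -79.6] [-29.4 -80.3] plate [  36.  -110.2] [-101.  -109.9]
```

Call:
{"op": "apply_moves", "data": {"targets": [[[1.3, 1.1, -4, 0, 1], [1.3, 1.1, -8, 0, 1], [1.3, 1.1, -12, 0, 1], [1.3, 1.1, -15, 0, 1], [1.3, 1.1, -17, 0, 1]]]}}

```text
time: 2.38
position: [612.5, -136.7, 59.9]
tcp_rot: [-0.706, -0.028, 0.029, 0.707]
force: [-0.0, 0.3, 1.1]
opening: 0.0
```

Call:
{"op": "apply_moves", "data": {"targets": [[[0, 0, -1.5, 0, 1], [0, 0, -3.0, 0, 1], [0, 0, -3.3, 0, 1], [0, 0, -3.3, 0, 1]]]}}

```text
time: 2.88
position: [613.4, -136.4, 28.6]
tcp_rot: [0.707, 0.029, -0.028, -0.706]
force: [0.2, -0.5, 0.4]
opening: 0.0
```

```bash
python3 - <<'E'
from h import *
o=robot.observe(); print(o["position"],o["force"]); d=np.load("fix.npz"); print(d["Rm"].T@(o["position"][:2]-d["t"]))
cv2.imwrite("pics/s2.png",cams.camera("scene")[160:400,140:460])
E
```

```text
[ 613.42511371 -136.42282634   28.61793005] [ 0.19544088 -0.49600907  0.4403142 ]
[   6.55768885 -118.07355951]
```

View pics/s2.png

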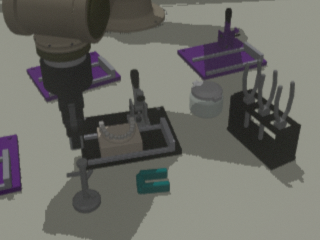

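Call:
{"op": "apply_moves", "data": {"targets": [[[-0.12, 1.5, 0, 0, 1], [-0.21, 2.6, 0, 0, 1], [-0.3, 3.7, 0, 0, 1], [-0.39, 4.8, 0, 0, 1], [-0.48, 5.9, 0, 0, 1]]]}}

```text
time: 3.55
position: [608.6, -76.8, 28.6]
tcp_rot: [0.707, 0.029, -0.028, -0.706]
force: [0.8, -2.4, 1.3]
opening: 0.001
```

Call:
{"op": "apply_moves", "data": {"targets": [[[-0.02, 0.3, 0, 0, 1], [-0.05, 0.6, 0, 0, 1], [-0.07, 0.8, 0, 0, 1], [-0.07, 0.8, 0, 0, 1]]]}}

```text
time: 4.05
position: [607.7, -69.3, 28.2]
tcp_rot: [-0.706, -0.028, 0.028, 0.707]
force: [0.3, -1.8, 1.0]
opening: 0.002
```

```bash
python3 - <<'E'
from h import *
o=robot.observe(); print(o["position"],o["force"]); d=np.load("fix.npz"); print(d["Rm"].T@(o["position"][:2]-d["t"]))
cv2.imwrite("pics/s3.png",cv2.resize(cams.camera("scene")[200:350,180:380],None,fx=4,fy=4,interpolation=cv2.INTER_CUBIC))
E
```

```text
[607.70553391 -69.27691747  28.22385202] [ 0.33841545 -1.7860423   0.95424311]
[  6.33515617 -50.68485756]
```

View pics/s3.png

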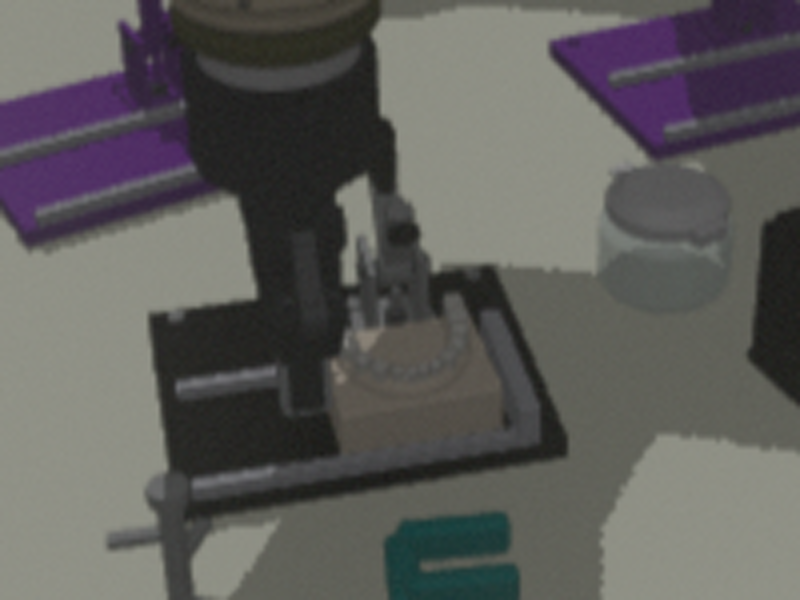

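Call:
{"op": "apply_moves", "data": {"targets": [[[-0.02, 0.2, 0, 0, 1], [-0.03, 0.35, 0, 0, 1], [-0.03, 0.35, 0, 0, 1]]]}}

```text
time: 4.47
position: [607.3, -65.5, 28.2]
tcp_rot: [-0.706, -0.028, 0.029, 0.707]
force: [-0.6, -1.0, 0.3]
opening: -0.002
```

Call:
{"op": "apply_moves", "data": {"targets": [[[-0.01, 0.1, 0, 0, 1], [-0.01, 0.1, 0, 0, 1]]]}}

```text
time: 4.72
position: [607.2, -64.9, 28.2]
tcp_rot: [0.707, 0.028, -0.029, -0.706]
force: [-1.6, -2.3, -0.4]
opening: -0.003
```

Call:
{"op": "apply_moves", "data": {"targets": [[[-0.01, 0.1, 0, 0, 1], [-0.01, 0.1, 0, 0, 1]]]}}

```text
time: 4.97
position: [607.0, -64.8, 28.3]
tcp_rot: [0.707, 0.028, -0.029, -0.706]
force: [-1.9, -7.8, 0.4]
opening: 0.0
```

Call:
{"op": "apply_moves", "data": {"targets": [[[-0.01, 0.1, 0, 0, 1], [-0.01, 0.1, 0, 0, 1]]]}}

```text
time: 5.22
position: [606.9, -64.6, 28.4]
tcp_rot: [0.708, 0.028, -0.029, -0.706]
force: [-1.9, -11.2, 0.1]
opening: 0.003
```

Call:
{"op": "apply_moves", "data": {"targets": [[[-0.01, 0.1, 0, 0, 1], [-0.01, 0.1, 0, 0, 1]]]}}

```text
time: 5.48
position: [606.9, -64.5, 28.5]
tcp_rot: [0.708, 0.028, -0.029, -0.705]
force: [-2.8, -16.1, 0.8]
opening: 0.001
```

Call:
{"op": "apply_moves", "data": {"targets": [[[0.1, -1.5, 0, 0, 1], [0.4, -4.5, 0, 0, 1], [0.6, -7, 4, 0, 1], [0.6, -7, 9, 0, 1], [0.6, -7, 14, 0, 1]]]}}

```text
time: 6.1
position: [612.8, -132.0, 169.6]
tcp_rot: [-0.706, -0.028, 0.028, 0.707]
force: [-0.6, 1.2, -0.5]
opening: -0.001
```

```bash
python3 - <<'E'
from h import *
o=robot.observe(); print(o["position"],o["force"]); d=np.load("fix.npz"); print(d["Rm"].T@(o["position"][:2]-d["t"]))
cv2.imwrite("pics/w4.png",cams.camera("wrist"))
cv2.imwrite("pics/s4.png",cv2.resize(cams.camera("scene")[200:350,180:380],None,fx=4,fy=4,interpolation=cv2.INTER_CUBIC))
E
```

```text
[ 612.7999161  -131.97042912  169.57860519] [-0.59739698  1.18956525 -0.51285361]
[   6.29781633 -113.58499857]
```

View pics/s4.png

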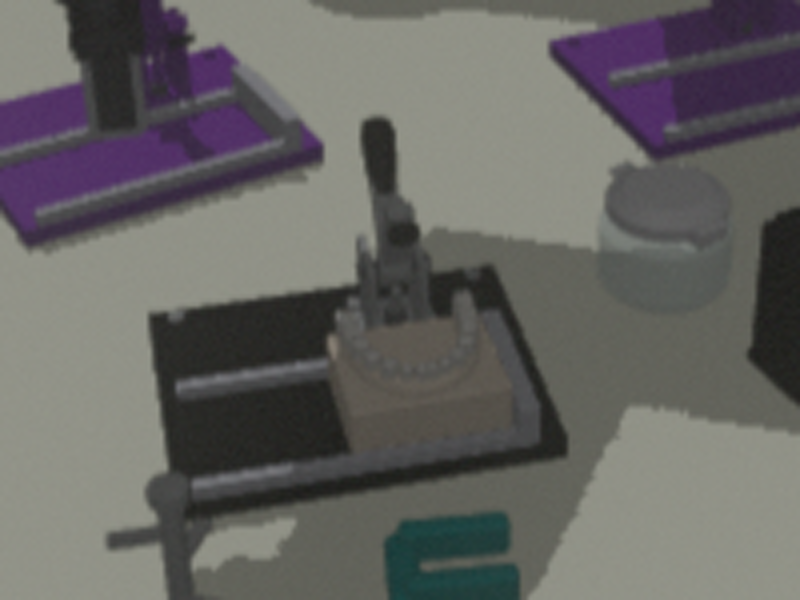

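View pics/w4.png

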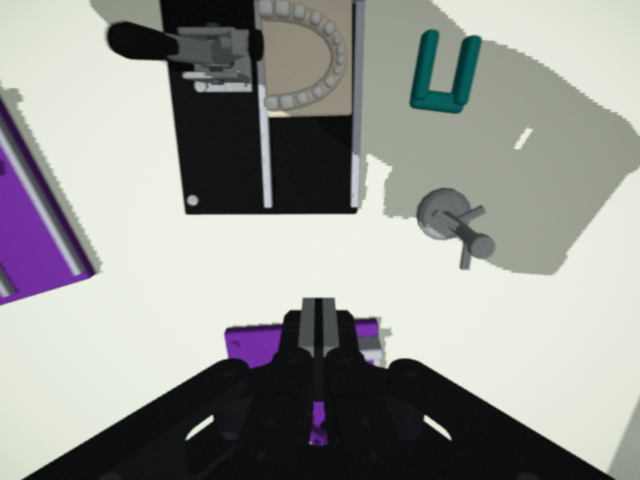

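Call:
{"op": "apply_moves", "data": {"targets": [[[-3, 2, 1, -10, 1], [-6, 4, 1, -20, 1], [-9, 6, 1, -30, 1], [-12, 8, 1, -40, 1], [-14.5, 10.2, 1, -50, 1]]]}}

```text
time: 6.82
position: [466.8, -29.0, 177.7]
tcp_rot: [-0.651, 0.275, -0.274, 0.652]
force: [-0.4, -0.4, -0.6]
opening: -0.001
```

Call:
{"op": "apply_moves", "data": {"targets": [[[0, 0, 0, -10, 1], [0, 0, 0, -20, 1], [0, 0, 0, -30, 1], [0, 0, 0, -40, 1], [0, 0, 0, -40, 1]]]}}

```text
time: 7.45
position: [467.9, -29.7, 177.8]
tcp_rot: [-0.52, 0.479, -0.479, 0.52]
force: [-0.4, 0.0, -0.4]
opening: -0.004
```

```bash
python3 - <<'E'
from h import *
o=robot.observe(); print(o["position"],o["force"]); d=np.load("fix.npz"); Rm,t=d["Rm"],d["t"]; print(Rm.T@(o["position"][:2]-t)); print(R.from_quat(o["tcp_rot"]).as_matrix().round(3))
cv2.imwrite("pics/w5.png",cams.camera("wrist"))
m=cams.camera_model("top");T=cams.camera("top")
cv2.imwrite("pics/t5.png",cv2.resize(T[160:300,240:440],None,fx=4,fy=4))
for p in [(-90,0,112),(-110,0,95)]: print(proj(cams.camera_model("wrist"),np.r_[Rm@p[:2]+t,p[2]]))
E
```

```text
[467.86777464 -29.65071083 177.81518051] [-0.43346207  0.0192951  -0.44178073]
[-129.8036238     0.21767439]
[[ 0.082 -0.001  0.997]
 [-0.997  0.001  0.082]
 [-0.001 -1.    -0.001]]
[319.50108246 188.60060287]
[319.28709217 215.31751689]
```

View pics/w5.png

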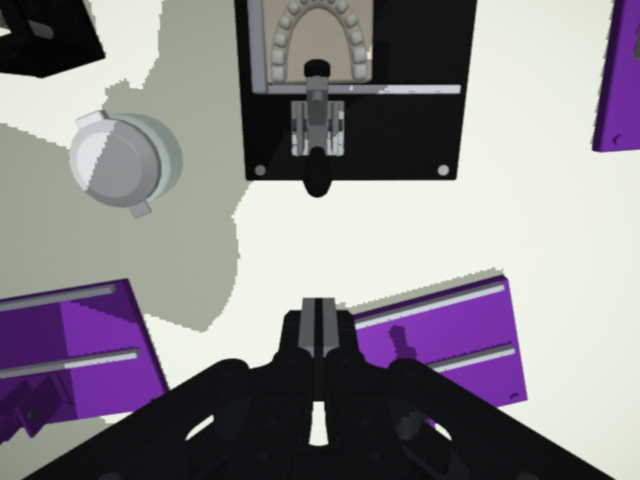

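View pics/t5.png

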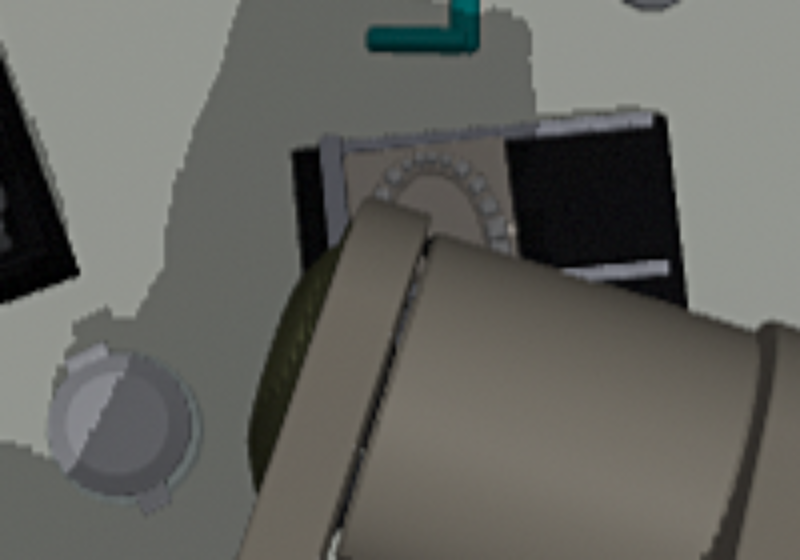

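Call:
{"op": "apply_moves", "data": {"targets": [[[0, 0, -4, 0, 1], [0, 0, -7, 0, 1], [0, 0, -8.3, 0, 1], [0.8, 0.07, -8.3, 0, 1], [1.2, 0.1, -8.3, 0, 1]]]}}

```text
time: 8.18
position: [481.3, -29.0, 96.4]
tcp_rot: [-0.52, 0.479, -0.48, 0.52]
force: [0.1, 0.4, 0.6]
opening: 0.0
```

Call:
{"op": "apply_moves", "data": {"targets": [[[0.5, 0.04, 0, 0, 1], [1, 0.08, 0, 0, 1], [1.5, 0.12, 0, 0, 1], [1.8, 0.15, 0, 0, 1], [1.8, 0.15, 0, 0, 1]]]}}

```text
time: 8.8
position: [497.2, -27.2, 95.4]
tcp_rot: [0.521, -0.48, 0.479, -0.519]
force: [-7.1, -0.9, 5.7]
opening: -0.002
```

```bash
python3 - <<'E'
from h import *
o=robot.observe(); print(o["position"],o["force"]); d=np.load("fix.npz"); Rm,t=d["Rm"],d["t"]; print(Rm.T@(o["position"][:2]-t))
cv2.imwrite("pics/s6.png",cv2.resize(cams.camera("scene")[200:350,180:380],None,fx=4,fy=4,interpolation=cv2.INTER_CUBIC))
E
```

```text
[497.21357414 -27.20750724  95.37402422] [-7.08114471 -0.92404245  5.65348365]
[-100.35632314    0.25860812]
```

View pics/s6.png

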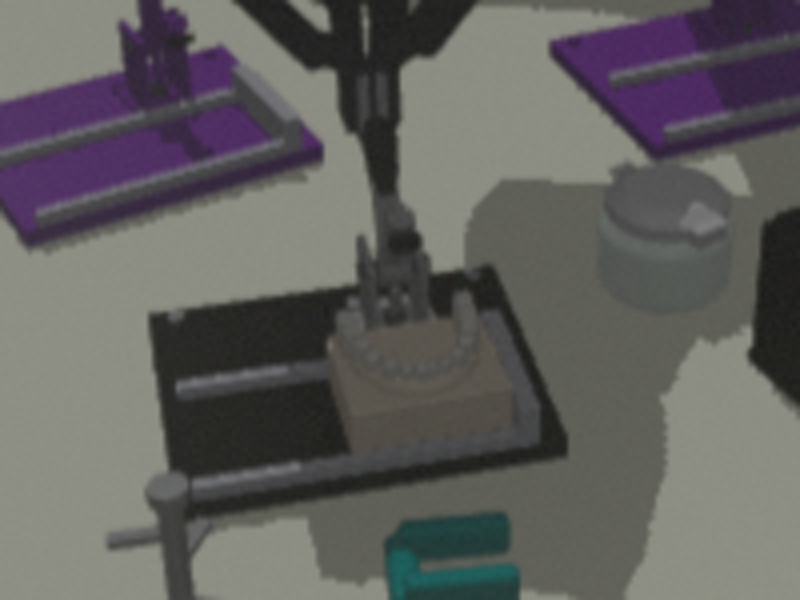

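Contact with the handle: 7 N. Continue the push past the dead point.

Call:
{"op": "apply_moves", "data": {"targets": [[[0.6, 0.05, 0, 0, 1], [1.2, 0.1, 0, 0, 1], [1.8, 0.15, 0, 0, 1], [2.2, 0.18, 0, 0, 1]]]}}

```text
time: 9.35
position: [520.6, -25.5, 95.3]
tcp_rot: [-0.52, 0.479, -0.48, 0.52]
force: [-0.4, 0.8, 0.9]
opening: -0.001
```

Call:
{"op": "apply_moves", "data": {"targets": [[[0.4, 0.03, 0, 0, 1], [0.8, 0.06, 0, 0, 1], [0.8, 0.06, 0, 0, 1]]]}}

```text
time: 9.72
position: [528.3, -24.9, 95.3]
tcp_rot: [-0.52, 0.479, -0.48, 0.52]
force: [0.0, 0.1, -0.4]
opening: 0.002
```

```bash
python3 - <<'E'
from h import *
o=robot.observe(); print(o["position"],o["force"]); d=np.load("fix.npz"); Rm,t=d["Rm"],d["t"]; print(Rm.T@(o["position"][:2]-t))
cv2.imwrite("pics/s7.png",cv2.resize(cams.camera("scene")[200:350,180:380],None,fx=4,fy=4,interpolation=cv2.INTER_CUBIC))
E
```

```text
[528.30408699 -24.9308778   95.26301249] [ 0.01943262  0.1353292  -0.42690173]
[-6.91837147e+01 -8.81641094e-03]
```

View pics/s7.png

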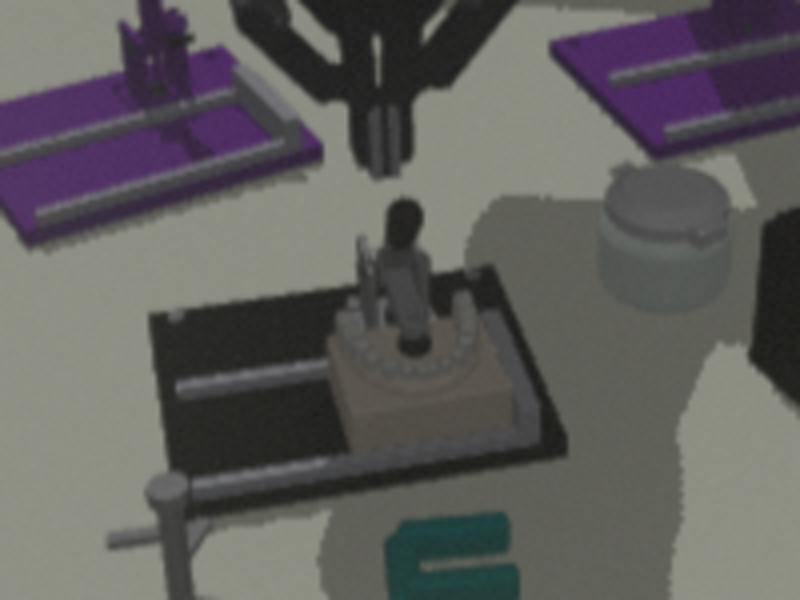

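The handle has gone over and the foot is down on the cast within the arch, at about (413,343). I'm retracting to check.

Call:
{"op": "apply_moves", "data": {"targets": [[[-2, -0.2, 0, 0, 1], [-5, -0.4, 2, 0, 1], [-8, -0.7, 6, 0, 1], [-12, -1, 10, 0, 1], [-16, -1.3, 13, 0, 1]]]}}

```text
time: 10.4
position: [366.9, -37.9, 226.7]
tcp_rot: [-0.52, 0.479, -0.48, 0.52]
force: [0.4, -0.4, -0.0]
opening: 0.001
```

Call:
{"op": "apply_moves", "data": {"targets": [[[0, 0, 0, 0, 1], [0, 0, 0, 0, 1]]]}}

```text
time: 10.65
position: [368.3, -37.9, 224.9]
tcp_rot: [-0.52, 0.48, -0.479, 0.52]
force: [-0.1, -0.7, -0.4]
opening: -0.002
```

```bash
python3 - <<'E'
from h import *
o=robot.observe(); print(o["position"],o["force"],abs(o["joint_velocities"]).max())
d=np.load("fix.npz"); Rm,t=d["Rm"],d["t"]
ms=cams.camera_model("scene")
cv2.imwrite("pics/s8.png",cv2.resize(cams.camera("scene")[200:350,180:380],None,fx=4,fy=4,interpolation=cv2.INTER_CUBIC))
cv2.imwrite("pics/t8.png",cv2.resize(cams.camera("top")[160:300,240:440],None,fx=4,fy=4,interpolation=cv2.INTER_CUBIC)); cv2.imwrite("pics/w8.png",cams.camera("wrist"))
for a in (.5,.61,.70):
    p=np.r_[Rm@[-58+66*np.sin(a),0]+t,50+66*np.cos(a)]; print(a,((proj(ms,p)-[180,200])*4).round(1))
for y in(-36,36):
    p=np.r_[Rm@[29,y]+t,38]; print(y,((proj(ms,p)-[180,200])*4).round(1))
E
```

```text
[368.26781329 -37.94590637 224.93027581] [-0.08099606 -0.67889088 -0.35125914] 0.03078991063467952
0.5 [400.3 193. ]
0.61 [403.3 207.9]
0.7 [405.7 220.8]
-36 [346.8 411.3]
36 [511.6 385.4]
```

View pics/s8.png

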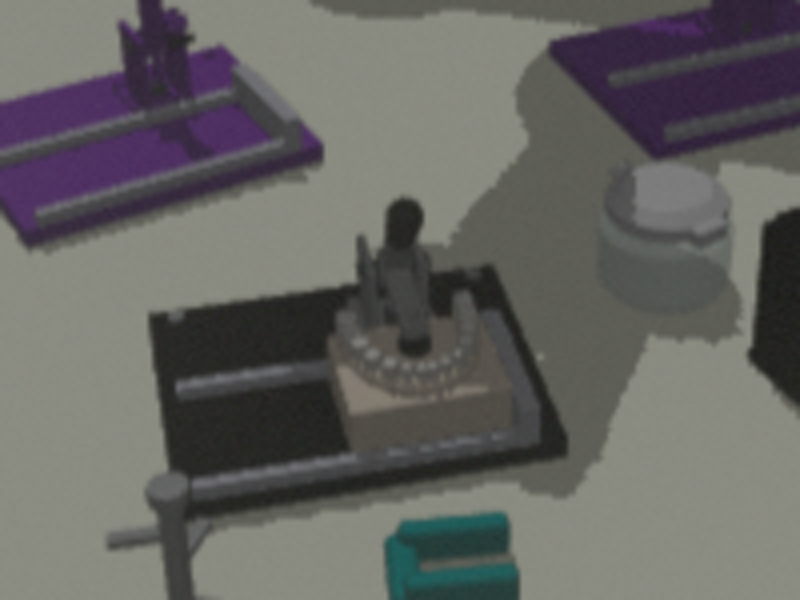

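View pics/w8.png

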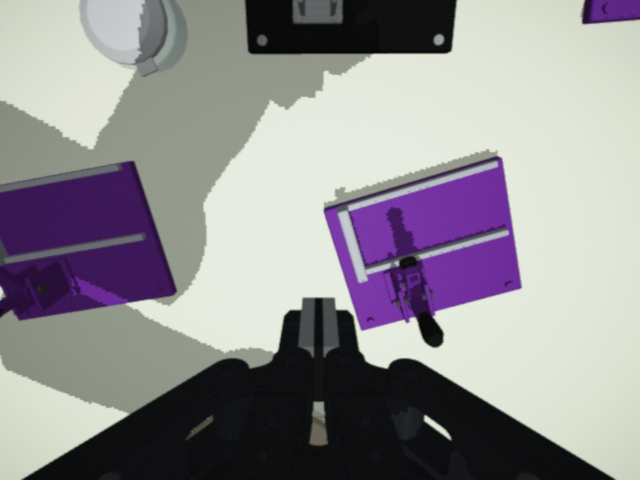

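```bash
python3 - <<'E'
from station import robot, workorder
print(workorder.finish_job(), robot.observe()["time"])
E
```

```text
the job is handed in; nothing more can be done
the job is handed in; nothing more can be done
```

The cast is home against the end stop and the clamp is locked onto it. I handed the job in at about 11 s of the 48 s allowed; no verdict was reported.

- **Cast:** I pushed it about 46 mm along the channel with the shut fingertips. It stopped against the end stop, where the push force rose to 16 N with almost no further motion. The picture taken then showed the lever still open.
- **Clamp:** I pushed the handle from behind at about 7 N. The force dropped to zero as it passed its dead point and it snapped over.

**Last checks:**
- In the final scene picture, the cast's corners lie where the home position projects, within a few millimetres.
- The handle tip matches a lean of about 0.61 rad, and the foot sits on the cast inside the arch of teeth.
- The arm is clear of everything, with about zero wrist force. The jar, height gauge, mouth prop and plier stand look untouched in the final pictures, though I only judged them by eye.
- I could not measure the foot's pressing force; I infer it from the lever's position.

**Disagreement:** The top and wrist cameras differed by 2 to 3 mm along the channel, so I relied on the contact force rather than the pictures to judge that the cast was home.

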